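# Snap a fresh cap onto a sample bottle

## Task

The sample bottle in the white holder needs its cap. Swing both flaps of the small carton up and over past upright, take the orange snap cap out, and press it straight down onto the bottle's neck until it clicks, then keep pressing until it is fully home. Finish with the gripper still pressing the cap firmly down (do not let up or let go), and do not disturb the tip box, the reservoir or the closed bottle.

Things in the scene. Friction and masses are not known exactly. Their poses are not given: they have to be found in the camera images.
- carton: Square cardboard carton, fixed to the bench, 150 x 150 mm outside, 55 mm tall, walls 4 mm, with a white liner inside whose top is 20 mm above the bench. Origin at the centre of its underside; z up; its flaps are hinged along its +y (left) and -y (right) top edges.
- flap_left (a joint): Angle of the left carton flap in rad: 0 = flat shut, 1.57 = upright, 2.3 = stop, leaning outward. Flap 146 mm along the hinge, 55 mm from hinge to free edge, 3 mm thick; hinge friction (about 0.03 N m) keeps it where it is left. It starts ajar. The flaps do not meet: with both flat a 40 mm gap is left between them.
- flap_right (a joint): Angle of the right carton flap in rad, same size and meaning as flap_left, mirrored.
- flap_left_hinge (a point): Middle of the left flap's hinge line, at the carton's top edge (75 mm to carton +y, 55 mm above the bench); the hinge runs along the carton's x axis.
- flap_right_hinge (a point): Middle of the right flap's hinge line, at the carton's top edge (75 mm to carton -y, 55 mm above the bench); the hinge runs along the carton's x axis.
- cap_mid (a point): Centre (half-way up) of the orange round snap cap, 40 mm diameter, 26 mm tall, about 30 g, standing mouth down on the carton's liner, so its centre starts 33 mm above the bench. It is hollow from below: 22 mm deep bore with an inner lip of 26 mm diameter at its mouth. z = cap axis, up.
- bottle: Amber sample bottle, 68 mm wide, fixed upright in a white holder block 110 x 110 x 45 mm tall. Its white neck, 24 mm in diameter, stands about 35 mm clear above the shoulder and tapers to 16 mm over its top 5 mm; four sprung beads stand out 3 mm from it, 13.5 mm below its top. Origin at the centre of the block's underside.
- neck_top (a point): Centre of the flat top of the bottle's neck, 140 mm above the bench. The cap slides on freely until its centre is about 4 mm above this point; then the beads resist (8 to 20 N), give way with a click within 6 mm of travel, and the force drops. Fully home, cap's ceiling on the neck's top, the cap's centre is 9 mm below this point.
- tip_box_mid (a point): Bystander: purple tip box with a clear lid, 85 x 122 x 80 mm; its centre.
- reservoir_mid (a point): Bystander: white open trough, 50 x 130 x 35 mm; its centre.
- reagent_mid (a point): Bystander: closed amber bottle with white cap, 60 mm diameter, 120 mm tall; half-way up.
Things that resemble listed ones, but are neither listed nor needed, are in the scene too. Of the things that look like the part that bears cap_mid, the smaller one is meant. What is shaped like the bottle but brown is not meant.

How it is judged:
By the outcome, as a careful person would: the job done as asked, in the order asked, and still so for the second after the job is handed in, while the arm keeps its last pose, push and grip.
It also fails if it takes over 61 s, if anything falls off the work surface, if the arm or the gripper's body presses on something with over 40 N, if the wrist force passes 120 N, or if a joint passes its speed limit or range.

## Robot

A 6-joint arm with a two-finger parallel gripper is mounted at the origin on the work surface. World frame = base frame: x ahead of the robot, y to its left, z up, the work surface at z = 0. Lengths are in m, angles in rad, forces in N, time in s.
With the tool pointing down it reaches from about 0.25 to 0.725 m from the base axis. Payload 4 kg.
Tool frame: the origin (TCP) lies on the centre line of the jaws, within the pads' length; the fingertips stand 19 mm ahead of it and the grasp point (between the pads) is the TCP; z points along the fingers, y is the direction in which the jaws open and shut (so a half turn about z gives the same grasp; the last joint's range is limited). The gripper opens to 85 mm and grips with 20 to 120 N. Pads are 22 mm wide; open, the fingers measure 114 mm over their backs; the gripper's body (76 mm by 85 mm) begins 54 mm behind the grasp point. The pads swing forward as they close: fully open they stand 13 mm farther back than shut.
Start: joints at [1.254, 0.241, 0.005, 1.335, 0, 1.571], TCP at [0.156, 0.475, 0.25] pointing down, gripper open.
Joint ranges: [-2.72, 2.72], [-1.05, 1.87], [-1.09, 1.28], [-1.99, 2.15], [-1.42, 1.44], [-3.14, 3.14]. Speed limits (rad/s): [2.79, 2.79, 3.14, 3.14, 3.14, 3.14].

## Interface

Orientations are given as a unit quaternion [x, y, z, w].
In Python, from workcell import bot gives the robot as it stands. The module is installed in compiled form; this text tells all that it offers.
- The arm moves only by the shell command python3 -m handwheel 'ROWS' [OPENING]. ROWS is JSON, a list of rows, each an object of numbers: "dx", "dy", "dz": the shift along the tool's x, y, z as a fraction of full scale; "ax", "ay", "az": the turn, a rotation vector about the tool's x, y, z as a fraction of full scale. In form: [{"dx": .., "dy": .., "dz": .., "ax": .., "ay": .., "az": ..}, ...]. A call has 1 to 12 rows; each row shifts and turns the commanded pose from where the row before left it, along the tool's axes as they then stand; what a row does not reach is not made up. Full scale, the value 1, is 2.5 cm for a shift and 0.15 rad for a turn. A row lasts 1/10 s, in which the tool goes at most 50 mm and 8.59 degrees, less where a joint would pass 70% of its speed; a pose out of reach is approached as far as the arm can. A call with a number of a shift or a turn outside -1 to 1 is refused whole. A call with a gripper value outside its range is refused whole. OPENING is the gripper's target within -1 to 1 (fully open at 1, half-way at 0, shut at -1), set as the call begins (- or left out, the last holds). The fingers move at their own pace and stop on an object; the grip force is fixed at half the most. Time passes only in rows, so rows that do not move let the fingers close. It gives the time, the measured TCP pose, the force and the opening at its end, in the units of the state.
- bot.get_obs(): the state, without advancing time (a new reading comes with each control period).
- bot.camera(name): name is "side" or "top" or "wrist"; returns a dict with "img" (480x640x3 uint8, red, green, blue), "intrinsics" (3x3 intrinsics, pixels), "eye" and "rotation" of the camera in the world. Camera axes: x right, y down, z forward; pixel columns grow to the right and rows downward; lengths in m; the calibration is good to about 2 mm. The wrist camera is an equidistant fisheye: a pixel r from the principal point sees the ray r / f radians off the axis. A picture is of the moment at which its call begins. There is no depth.
- bot.job_done(): hands the job in, once; it reports no verdict.
Trained networks look in a picture, given as the dict that the camera call returned (one of the last four; its "shot" number tells which), for a name from the list of things; names that differ only in an ending like _2 or _b are one class to them, and where a whole thing is asked for, a point or a joint stands for the part that bears it (a point fixed in the world has none). Each returns a list of dicts, best first, with "confidence" (0 to 1); they miss things now and then, are a little off and sometimes report something else, mostly with a low value. They report only what shows in the picture. A call takes as long as a camera call. They do not tell look-alikes from the thing itself.
- bot.trace(thing, picture): "region" (480x640 bool, what is visible of it) and "rect" ([centre column, centre row, width, height] in pixels, round what is visible of it).
The state is a dict: "clock": time; "joint_pos": joint angles; "joint_vel": joint speeds; "tau": joint torques, N m; "eef_pos": TCP position; "tool_rot": TCP orientation; "ft_force": force on the tool from outside, world axes, zero at the start; "ft_torque": the same for the moment, N m; "grip_width": finger opening in m.
Only numpy, scipy, OpenCV 4.12 (cv2) and the standard library are available. Lean on these libraries where they do the work, as an engineer would, in place of code of your own. Each camera call takes 0.05 s, during which the arm holds its last target.

## Working session

There is one attempt and no reset: what is moved stays moved. The work goes in short steps, Python scripts to look and compute and a shell command to move; the robot and the scene stay as the last step left them, time stands still between calls to the robot, and variables do not carry over. Pictures are saved under pics/ and viewed, and the job is handed in when it is done.

```bash
mkdir -p pics
python3 - <<'E'
from workcell import bot
import cv2,numpy as np
print(bot.get_obs())
for n in ("side","top","wrist"):
    p=bot.camera(n); print(n,p["shot"],p["intrinsics"],p["eye"],p["rotation"])
    cv2.imwrite(f"pics/{n}0.png",p["img"][:,:,::-1])
    for t in ("carton","flap_left","cap_mid","bottle","neck_top","tip_box_mid","reservoir_mid","reagent_mid"):
        try: print(t,[(np.round(d["rect"]),round(d["confidence"],2)) for d in bot.trace(t,p)])
        except Exception as e: print(t,e)
E
```

```text
{'clock': 0.0, 'joint_pos': array([1.25400454e+00, 2.41437188e-01, 3.74133486e-03, 1.33516968e+00,
       1.09819061e-05, 1.57081955e+00]), 'joint_vel': array([ 9.34100407e-06,  5.26906743e-04, -1.73306426e-03,  3.46095343e-04,
       -1.06641280e-03, -3.87583833e-04]), 'tau': array([ 1.23883792e-04, -3.72319794e+01,  2.52405506e+01,  1.67767634e-02,
        6.94488358e-05,  1.76928467e-06]), 'eef_pos': array([0.15557841, 0.47457661, 0.24940733]), 'tool_rot': array([ 1.57745773e-01,  9.87479215e-01, -1.02078546e-03, -1.68602537e-04]), 'ft_force': array([-0.03619129, -0.4922842 , -0.3425927 ]), 'ft_torque': array([-0.04440612,  0.00969317,  0.04178348]), 'grip_width': 0.08534136378230596}
side 1 [[466.55299895   0.         312.81989779]
 [  0.         466.55299895 244.05412556]
 [  0.           0.           1.        ]] [ 0.41472706 -0.59421633  0.80066332] [ 0.92443395 -0.13793419  0.05378193 -0.35143071]
carton [(array([264., 231.,  76.,  78.]), 0.75)]
flap_left [(array([257., 201.,  63.,  13.]), 0.71)]
cap_mid [(array([241., 180.,  20.,  21.]), 0.81), (array([256., 220.,  13.,  15.
[... 814 characters left out ...]
y([149., 297.,  30.,  26.]), 0.84)]
bottle [(array([482., 329.,  74.,  62.]), 0.95), (array([392., 294.,  74.,  75.]), 0.85)]
neck_top [(array([481., 331.,  69.,  69.]), 0.94), (array([392., 296.,  73.,  72.]), 0.81)]
tip_box_mid [(array([297., 173.,  64.,  51.]), 0.75)]
reservoir_mid [(array([420., 195.,  64.,  41.]), 0.85)]
reagent_mid [(array([179., 200.,  36.,  37.]), 0.61)]
wrist 3 [[371.64829954   0.         329.34330689]
 [  0.         371.64829954 240.65276535]
 [  0.           0.           1.        ]] [0.09381753 0.49565768 0.37483861] [0.80318961 0.58126639 0.07676805 0.10546324]
carton []
flap_left []
cap_mid []
bottle []
neck_top []
tip_box_mid []
reservoir_mid []
reagent_mid []
```

View pics/side0.png

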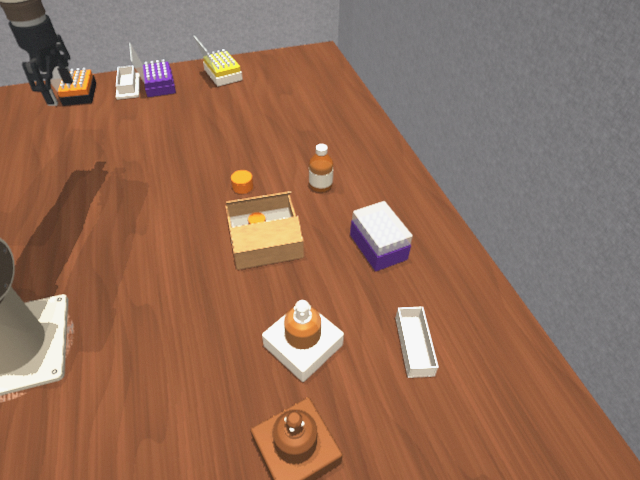

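View pics/top0.png

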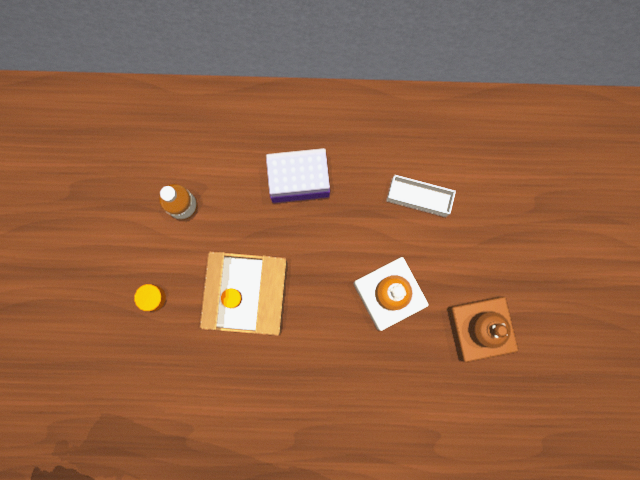

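View pics/wrist0.png

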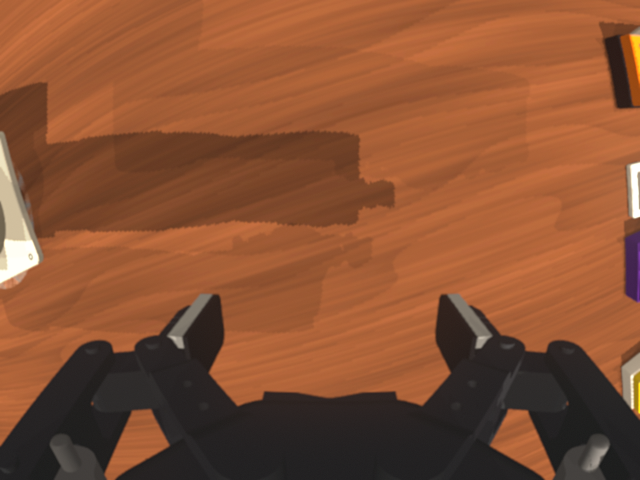

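```bash
cat > h.py <<'E'
from workcell import bot
import cv2,numpy as np
from scipy.spatial.transform import Rotation as R
def ray(p,u,v):
    K=p["intrinsics"]; d=np.array([(u-K[0,2])/K[0,0],(v-K[1,2])/K[1,1],1.])
    r=np.array(p["rotation"]); M=R.from_quat(r).as_matrix() if r.size==4 else r
    return np.array(p["eye"]),M@d
def onz(p,u,v,z):
    e,d=ray(p,u,v); return e+d*(z-e[2])/d[2]
def proj(p,X):
    r=np.array(p["rotation"]); M=R.from_quat(r).as_matrix() if r.size==4 else r
    c=(np.atleast_2d(X)-p["eye"])@M; K=p["intrinsics"]
    return np.c_[K[0,0]*c[:,0]/c[:,2]+K[0,2],K[1,1]*c[:,1]/c[:,2]+K[1,2]]
def projw(p,X):
    r=np.array(p["rotation"]); M=R.from_quat(r).as_matrix()
    c=(np.atleast_2d(X)-p["eye"])@M; K=p["intrinsics"]
    rho=np.hypot(c[:,0],c[:,1]); th=np.arctan2(rho,c[:,2])
    return np.c_[K[0,0]*th*c[:,0]/rho+K[0,2],K[1,1]*th*c[:,1]/rho+K[1,2]]
def crop(p,x,y,w,h,s,name):
    cv2.imwrite("pics/"+name,cv2.resize(p["img"][y:y+h,x:x+w,::-1],None,fx=s,fy=s,interpolation=cv2.INTER_CUBIC))
E
python3 - <<'E'
from h import *
p=bot.camera("top")
import pickle; pickle.dump(p,open("top.pkl","wb"))
crop(p,190,240,110,100,7,"t1.png"); crop(p,345,245,100,95,6,"t2.png")
q=bot.camera("side"); pickle.dump(q,open("side.pkl","wb"))
crop(q,220,185,95,90,6,"s1.png"); crop(q,255,290,100,95,6,"s2.png")
print("axis",ray(p,317,240)[1])
for n,u,v,z in [("cap",232,298,.046),("decoy",148.5,297.5,.03),("neck",398,291.5,.14),("reagent",168,193.5,.12)]: print(n,onz(p,u,v,z).round(4))
for n,u,v,z in [("neck",303,306,.14),("cap",256.5,217,.046)]: print(n,onz(q,u,v,z).round(4))
E
```

```text
axis [ 0.1370826   0.00262897 -0.99055618]
cap [0.5131 0.1596 0.046 ]
decoy [0.5101 0.3294 0.03  ]
neck [ 0.5304 -0.1532  0.14  ]
reagent [0.7037 0.2777 0.12  ]
neck [ 0.5313 -0.1624  0.14  ]
cap [0.5143 0.1634 0.046 ]
```

View pics/t1.png

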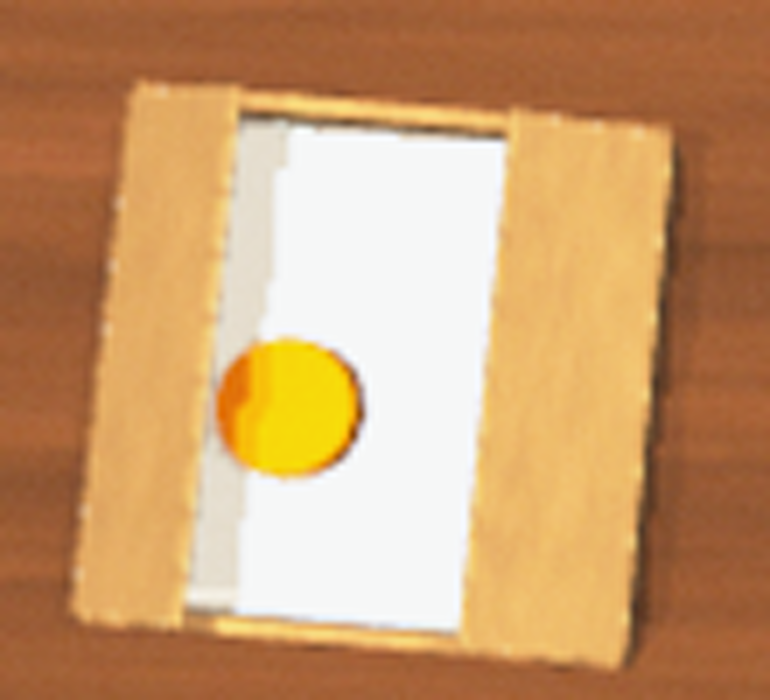

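View pics/t2.png

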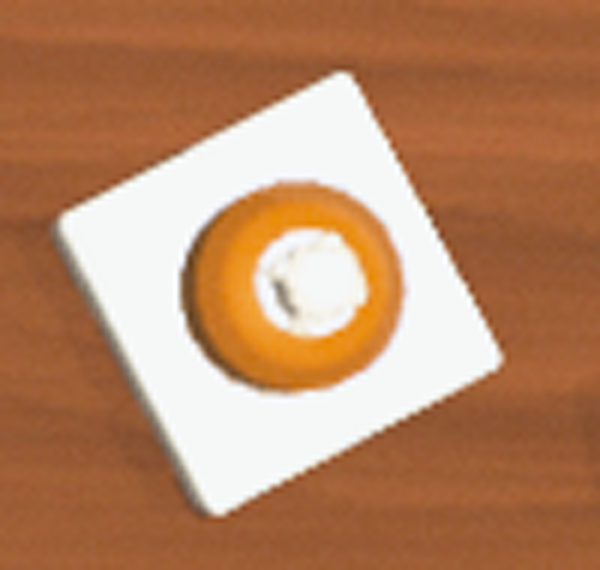

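View pics/s1.png

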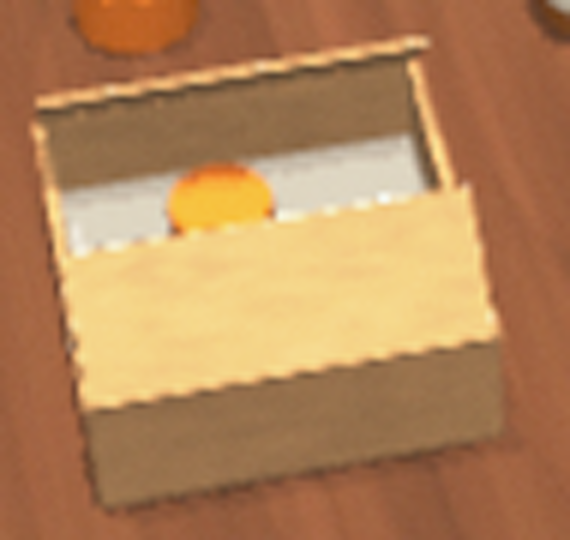

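View pics/s2.png

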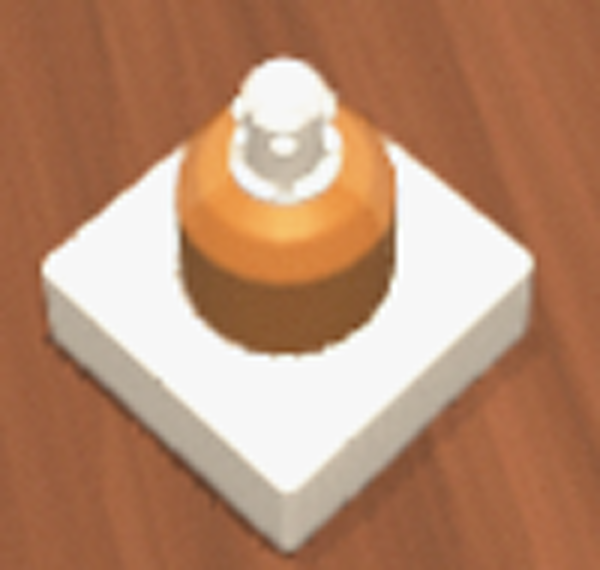

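Run:
```python
from h import *
import pickle
from scipy.optimize import least_squares
p=pickle.load(open("top.pkl","rb"));q=pickle.load(open("side.pkl","rb"))
def model(s):
    x,y,w,l,r=s
    c,sn=np.cos(w),np.sin(w)
    W=lambda X:np.array([x+c*X[0]-sn*X[1],y+sn*X[0]+c*X[1],X[2]])
    L=lambda a,d,t:W((a*.073,.075-d*np.cos(t),.055+d*np.sin(t)))
    Rr=lambda a,d,t:W((a*.073,-.075+d*np.cos(t),.055+d*np.sin(t)))
    F=.055
    return proj(p,[Rr(1,0,r),Rr(-1,0,r),Rr(1,F,r),Rr(-1,F,r),L(1,0,l),L(-1,0,l),L(1,F,l),L(-1,F,l)]),proj(q,[Rr(1,0,r),Rr(-1,0,r),Rr(1,F,r),Rr(-1,F,r),L(-1,F,l),L(1,F,l)])
mt=np.array([(286,258.6),(280.3,335),(263.1,255.7),(256,331.4),(209.3,252.1),(200.7,328.6),(224.3,253.1),(216.9,328.9)])
ms=np.array([(302.5,240.8),(234.7,253),(298,216.2),(231.7,226.7),(226.3,202.2),(291.3,192)])
f=lambda s:np.concatenate([(a-b).ravel() for a,b in zip(model(s),(mt,ms))])
for l0 in (.3,1.):
  o=least_squares(f,[.51,.14,-.08,l0,.2]);print(o.x.round(4),o.cost,f(o.x).round(1))
def tri(obs):
    A=np.zeros((3,3));b=np.zeros(3)
    for P,u,v in obs:
        e,d=ray(P,u,v);d/=np.linalg.norm(d);M=np.eye(3)-np.outer(d,d);A+=M;b+=M@e
    return np.linalg.solve(A,b)
print("neck tri",tri([(p,400.5,290.8),(q,303,303)]),onz(p,400.5,290.8,.14),onz(q,303,303,.14))
print("cap",onz(p,190+290/7,240+407/7,.046),onz(q,220+222/6,185+205/6,.046), onz(q,220+222/6,185+192/6,.046))
# holder corners top
for (u,v) in [(58,217),(345,72),(502,362),(218,517)]: print(onz(p,345+u/6,245+v/6,.045))
for (u,v) in [(43,265),(288,490),(533,262)]: print('s',onz(q,255+u/6,290+v/6,.045))
for n,u,v,z in [("tip",297,170,.08),("res",421,194,.035)]: print(n,onz(p,u,v,z).round(3))
print(R.from_quat(bot.get_obs()["tool_rot"]).as_matrix().round(3))
```

```text
[ 0.5237  0.1345 -0.0527  0.8479  0.7183] 8.283881151080609 [-0.3  0.2 -1.1 -1.4 -0.1 -0.5 -0.2  1.2  0.9  0.7  1.5 -1.2  0.6 -1.2
 -0.1  0.7  0.1 -0.4  0.3 -0.2 -0.  -0.9 -1.5  0.3 -0.6  0.2 -0.5 -0.4]
[ 0.5237  0.1345 -0.0527  0.8479  0.7183] 8.283881151055537 [-0.3  0.2 -1.1 -1.4 -0.1 -0.5 -0.2  1.2  0.9  0.7  1.5 -1.2  0.6 -1.2
 -0.1  0.7  0.1 -0.4  0.3 -0.2 -0.  -0.9 -1.5  0.3 -0.6  0.2 -0.5 -0.4]
neck tri [ 0.53218388 -0.1575348   0.14168301] [ 0.53174449 -0.15771133  0.14      ] [ 0.53300589 -0.15647917  0.14      ]
cap [0.51283349 0.16075599 0.046     ] [0.51389956 0.15623894 0.046     ] [0.51540507 0.16304005 0.046     ]
[ 0.55271182 -0.08175045  0.045     ]
[ 0.60339413 -0.17641968  0.045     ]
[ 0.50896827 -0.22837258  0.045     ]
[ 0.45631755 -0.13555507  0.045     ]
s [ 0.45840078 -0.13813293  0.045     ]
s [ 0.50976623 -0.23183588  0.045     ]
s [ 0.60325281 -0.18115418  0.045     ]
tip [0.767 0.038 0.08 ]
res [ 0.735 -0.215  0.035]
[[-0.95   0.312  0.   ]
 [ 0.312  0.95   0.   ]
 [-0.     0.    -1.   ]]
```

The cap I want is the smaller orange one in the carton at top pixel (231,298); the bigger loose one at (148,297) is the look-alike. The bottle I want is in the white holder at (392,293); the brown one at (490,330) is the look-alike. The close crops confirm both choices. First I'll turn the tool to line up with the carton and shut the fingers.

```bash
python3 -m handwheel '[{"az":1},{"az":1},{"az":1},{"az":1},{"az":1},{"az":1},{"az":1},{"az":1},{"az":0.7},{}]' -1
cat >> h.py <<'E'
C=np.array([.5237,.1345]); W=-.0527
def cart(x,y,z): c,s=np.cos(W),np.sin(W); return np.array([C[0]+c*x-s*y,C[1]+s*x+c*y,z])
def go(t):
    o=bot.get_obs(); M=R.from_quat(o["tool_rot"]).as_matrix()
    d=M.T@(np.array(t)-o["eef_pos"]); print("need mm",(d*1000).round(1),"units",(d/.025).round(2))
def st():
    o=bot.get_obs(); M=R.from_quat(o["tool_rot"]).as_matrix()
    d=o["eef_pos"][:2]-C; c,s=np.cos(W),np.sin(W)
    print("t",round(o["clock"],2),"pos",o["eef_pos"].round(4),"carton xy",np.round([c*d[0]+s*d[1],-s*d[0]+c*d[1]],4),"F",o["ft_force"].round(1),"T",o["ft_torque"].round(2),"w",round(o["grip_width"],4),"yaw_y",np.degrees(np.arctan2(M[1,1],M[0,1])).round(2),"tilt",np.degrees(M[:2,2]).round(2))
E
python3 -c "
from h import *
st();go(cart(0,0,.18))"
```

```text
t 1.45 pos [0.1558 0.4751 0.2503] carton xy [-0.3854  0.3208] F [-0.5 -0.1 -0.4] T [0.02 0.01 0.  ] w 0.0855 yaw_y 71.85 tilt [0. 0.]
need mm [-455.7 -209.1   70.3] units [-18.23  -8.36   2.81]invalid input
```

```bash
python3 -m handwheel '[{"dx":0,"dy":0,"dz":0,"ax":0,"ay":0,"az":1},{"dx":0,"dy":0,"dz":0,"ax":0,"ay":0,"az":1},{"dx":0,"dy":0,"dz":0,"ax":0,"ay":0,"az":1},{"dx":0,"dy":0,"dz":0,"ax":0,"ay":0,"az":1},{"dx":0,"dy":0,"dz":0,"ax":0,"ay":0,"az":1},{"dx":0,"dy":0,"dz":0,"ax":0,"ay":0,"az":1},{"dx":0,"dy":0,"dz":0,"ax":0,"ay":0,"az":1},{"dx":0,"dy":0,"dz":0,"ax":0,"ay":0,"az":1},{"dx":0,"dy":0,"dz":0,"ax":0,"ay":0,"az":0.7},{"dx":0,"dy":0,"dz":0,"ax":0,"ay":0,"az":0}]' -1
python3 -c "
from h import *
st();go(cart(0,0,.18))"
```

```text
clock: 2.45
eef_pos: [0.1558, 0.4751, 0.2503]
tool_rot: [0.725, 0.689, -0.0, 0.0]
ft_force: [0.7, 0.3, 0.9]
grip_width: -0.0001
t 2.45 pos [0.1558 0.4751 0.2503] carton xy [-0.3854  0.3208] F [0.7 0.3 0.9] T [-0.02  0.06 -0.06] w -0.0001 yaw_y -2.91 tilt [-0. -0.]
need mm [-321.5  384.7   70.3] units [-12.86  15.39   2.81]
```

```bash
python3 -m handwheel '[{"dx":-0.8,"dy":0.95,"dz":0,"ax":0,"ay":0,"az":0},{"dx":-0.8,"dy":0.95,"dz":0,"ax":0,"ay":0,"az":0},{"dx":-0.8,"dy":0.95,"dz":0,"ax":0,"ay":0,"az":0},{"dx":-0.8,"dy":0.95,"dz":0,"ax":0,"ay":0,"az":0},{"dx":-0.8,"dy":0.95,"dz":0,"ax":0,"ay":0,"az":0},{"dx":-0.8,"dy":0.95,"dz":0,"ax":0,"ay":0,"az":0},{"dx":-0.8,"dy":0.95,"dz":0,"ax":0,"ay":0,"az":0},{"dx":-0.8,"dy":0.95,"dz":0,"ax":0,"ay":0,"az":0},{"dx":-0.8,"dy":0.95,"dz":0,"ax":0,"ay":0,"az":0},{"dx":-0.8,"dy":0.95,"dz":0,"ax":0,"ay":0,"az":0},{"dx":-0.8,"dy":0.95,"dz":0,"ax":0,"ay":0,"az":0},{"dx":-0.8,"dy":0.95,"dz":0,"ax":0,"ay":0,"az":0}]' 
python3 -c "
from h import *
st();go(cart(0,0,.18))"
```

```text
clock: 3.65
eef_pos: [0.429, 0.2199, 0.2504]
tool_rot: [0.724, 0.69, 0.0, 0.0]
ft_force: [0.7, 0.4, 0.2]
grip_width: 0.0003
t 3.65 pos [0.429  0.2199 0.2504] carton xy [-0.099   0.0803] F [0.7 0.4 0.2] T [ 0.06 -0.01 -0.01] w 0.0003 yaw_y -2.77 tilt [0.02 0.01]
need mm [-80.8  98.7  70.4] units [-3.23  3.95  2.82]
```

```bash
python3 -m handwheel '[{"dx":-0.8,"dy":0.95,"dz":0.5,"ax":0,"ay":0,"az":0},{"dx":-0.8,"dy":0.95,"dz":0.6,"ax":0,"ay":0,"az":0},{"dx":-0.8,"dy":0.95,"dz":0.6,"ax":0,"ay":0,"az":0},{"dx":-0.8,"dy":0.95,"dz":0.6,"ax":0,"ay":0,"az":0},{"dx":0,"dy":0,"dz":0.5,"ax":0,"ay":0,"az":0},{"dx":0,"dy":0,"dz":0,"ax":0,"ay":0,"az":0}]' 
python3 -c "
from h import *
import pickle
st();go(cart(0,0,.095))
p=bot.camera('wrist'); cv2.imwrite('pics/w1.png',p['img'][:,:,::-1])
P=np.array([cart(a*.075,b*.075,.055) for a in(-1,1) for b in (-1,1)]+[np.array([.513,.161,.046])])
print(projw(p,P).round(0)); st()
q=bot.camera('side');cv2.imwrite('pics/s3.png',q['img'][:,:,::-1])"
```

```text
clock: 4.25
eef_pos: [0.5181, 0.135, 0.1781]
tool_rot: [0.725, 0.689, -0.002, -0.001]
ft_force: [-1.0, 0.1, -0.0]
grip_width: 0.0001
t 4.25 pos [0.5181 0.135  0.1781] carton xy [-0.0056  0.0002] F [-1.   0.1 -0. ] T [-0.04  0.03  0.04] w 0.0001 yaw_y -2.91 tilt [-0.25 -0.06]
need mm [-0.1  6.  83.1] units [-0.    0.24  3.32]
[[240. 333.]
 [227. 132.]
 [434. 333.]
 [449. 133.]
 [321. 201.]]
t 4.3 pos [0.5183 0.1357 0.1793] carton xy [-0.0055  0.0009] F [-0.3  0.3 -0.7] T [-0.02 -0.04 -0.05] w -0.0 yaw_y -2.87 tilt [-0.15 -0.03]
```

View pics/w1.png

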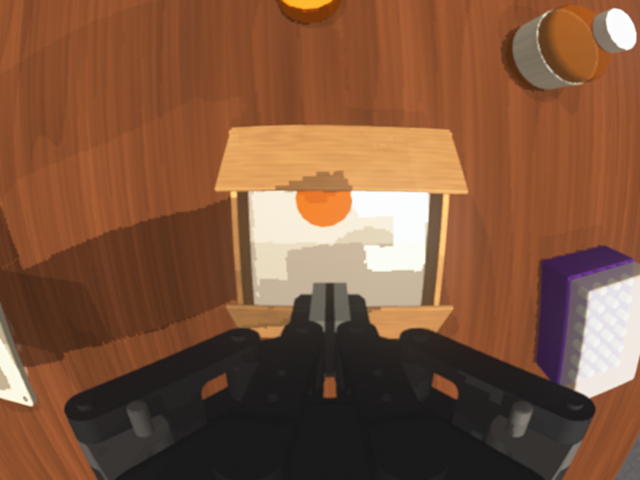

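View pics/s3.png

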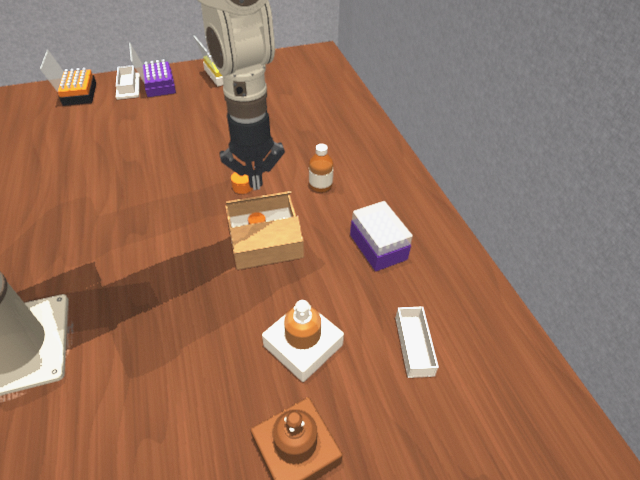

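Wrist view: carton corners at (232,130) and (450,132) land within about 5 px of the projected fit, and the cap is at (324,202). Both flaps are ajar, and the fingers sit over the gap. Next I'll descend and push the left flap over.

```bash
python3 -m handwheel '[{"dx":0,"dy":0,"dz":1,"ax":0,"ay":0,"az":0},{"dx":0,"dy":0,"dz":1,"ax":0,"ay":0,"az":0},{"dx":0,"dy":0,"dz":1,"ax":0,"ay":0,"az":0},{"dx":0,"dy":0,"dz":0.35,"ax":0,"ay":0,"az":0},{"dx":0.5,"dy":0,"dz":0,"ax":0,"ay":0,"az":0},{"dx":0.5,"dy":0,"dz":0,"ax":0,"ay":0,"az":0},{"dx":0.5,"dy":0,"dz":0,"ax":0,"ay":0,"az":0},{"dx":0.5,"dy":0,"dz":0,"ax":0,"ay":0,"az":0}]' 
python3 -c "
from h import *
st();go(cart(0,.078,.096))"
```

```text
clock: 5.15
eef_pos: [0.5226, 0.1878, 0.0981]
tool_rot: [0.725, 0.689, 0.001, 0.001]
ft_force: [-0.1, -2.0, 1.2]
grip_width: 0.0
t 5.15 pos [0.5226 0.1878 0.0981] carton xy [-0.004   0.0532] F [-0.1 -2.   1.2] T [-0.22 -0.03 -0.01] w 0.0 yaw_y -2.88 tilt [0.17 0.04]
need mm [24.8  4.   2.2] units [0.99 0.16 0.09]
```

```bash
python3 -m handwheel '[{"dx":0.4,"dy":0,"dz":0,"ax":0,"ay":0,"az":0},{"dx":0.4,"dy":0,"dz":0,"ax":0,"ay":0,"az":0},{"dx":0.2,"dy":0,"dz":0,"ax":0,"ay":0,"az":0},{"dx":0,"dy":0,"dz":0,"ax":0,"ay":0,"az":0}]' 
python3 -c "
from h import *
st();go(cart(0,-.078,.096))
q=bot.camera('side');crop(q,190,100,200,180,4,'s4.png')"
```

```text
clock: 5.55
eef_pos: [0.5226, 0.2121, 0.0963]
tool_rot: [0.725, 0.689, 0.0, -0.0]
ft_force: [-0.2, -1.0, 1.2]
grip_width: -0.0001
t 5.55 pos [0.5226 0.2121 0.0963] carton xy [-0.0052  0.0774] F [-0.2 -1.   1.2] T [-0.06  0.   -0.01] w -0.0001 yaw_y -2.85 tilt [-0.03  0.04]
need mm [-155.5    4.8    0.2] units [-6.22  0.19  0.01]
```

View pics/s4.png

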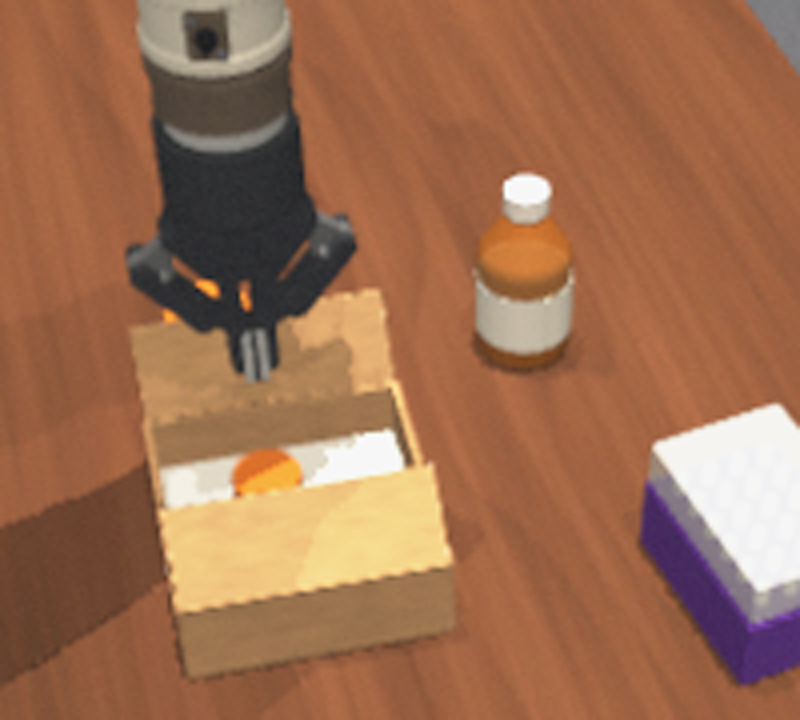

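Left flap is well past upright, leaning outward (crop (265,350)). Now the right flap.

```bash
python3 -m handwheel '[{"dx":-1,"dy":0.1,"dz":0,"ax":0,"ay":0,"az":0},{"dx":-1,"dy":0.1,"dz":0,"ax":0,"ay":0,"az":0},{"dx":-1,"dy":0,"dz":0,"ax":0,"ay":0,"az":0},{"dx":-0.5,"dy":0,"dz":0,"ax":0,"ay":0,"az":0},{"dx":-0.5,"dy":0,"dz":0,"ax":0,"ay":0,"az":0},{"dx":-0.5,"dy":0,"dz":0,"ax":0,"ay":0,"az":0},{"dx":-0.5,"dy":0,"dz":0,"ax":0,"ay":0,"az":0},{"dx":-0.5,"dy":0,"dz":0,"ax":0,"ay":0,"az":0},{"dx":-0.5,"dy":0,"dz":0,"ax":0,"ay":0,"az":0},{"dx":-0.25,"dy":0,"dz":0,"ax":0,"ay":0,"az":0},{"dx":0,"dy":0,"dz":0,"ax":0,"ay":0,"az":0}]' 
python3 -c "
from h import *
st();go(cart(-.012,.026,.15))
q=bot.camera('side');crop(q,190,100,200,180,4,'s5.png')"
```

```text
clock: 6.7
eef_pos: [0.5195, 0.0534, 0.0963]
tool_rot: [0.725, 0.688, -0.001, 0.0]
ft_force: [-0.1, 0.2, -1.1]
grip_width: 0.0003
t 6.7 pos [0.5195 0.0534 0.0963] carton xy [ 0.     -0.0812] F [-0.1  0.2 -1.1] T [-0.06  0.02 -0.02] w 0.0003 yaw_y -3.01 tilt [-0.05 -0.07]
need mm [107.1 -12.1 -53.8] units [ 4.29 -0.48 -2.15]
```

View pics/s5.png

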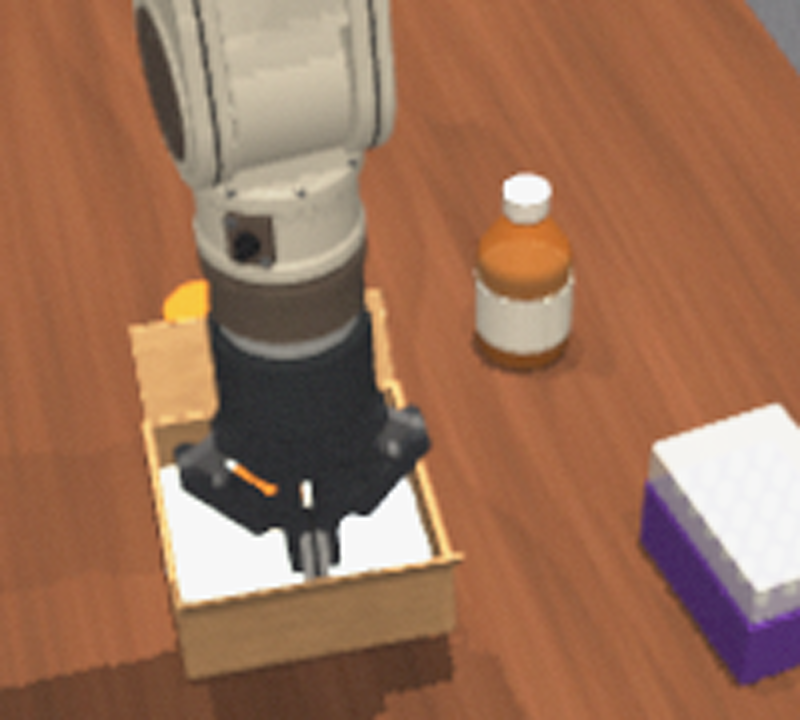

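```bash
python3 -m handwheel '[{"dx":0.8,"dy":0,"dz":-0.7,"ax":0,"ay":0,"az":0},{"dx":1,"dy":-0.2,"dz":-0.7,"ax":0,"ay":0,"az":0},{"dx":1,"dy":-0.2,"dz":-0.7,"ax":0,"ay":0,"az":0},{"dx":1,"dy":-0.1,"dz":-0.1,"ax":0,"ay":0,"az":0},{"dx":0.5,"dy":0,"dz":0,"ax":0,"ay":0,"az":0},{"dx":0,"dy":0,"dz":0,"ax":0,"ay":0,"az":0}]' 0.5
python3 -c "
from h import *
st();go(cart(-.012,.026,.15))
p=bot.camera('wrist');cv2.imwrite('pics/w2.png',p['img'][:,:,::-1])
t=bot.trace('cap_mid',p);print([(d['rect'],d['confidence']) for d in t])
print(projw(p,[[.513,.161,.046]]))
# predicted px of a cap top circle
q=bot.camera('side');crop(q,190,100,200,180,4,'s6.png')
q=bot.camera('top');crop(q,170,230,140,120,5,'t6.png')"
```

```text
clock: 7.35
eef_pos: [0.5127, 0.164, 0.1512]
tool_rot: [0.724, 0.69, -0.0, 0.0]
ft_force: [-0.4, -1.0, -0.3]
grip_width: 0.0638
t 7.35 pos [0.5127 0.164  0.1512] carton xy [-0.0126  0.0289] F [-0.4 -1.  -0.3] T [-0.03  0.01  0.01] w 0.0638 yaw_y -2.76 tilt [-0.01 -0.03]
need mm [-2.9  0.6  1.2] units [-0.12  0.02  0.05]
[([335.8, 243.9, 60.2, 66.8], 0.59), ([315.9, 22.9, 80.6, 45.5], 0.58)]
[[330.00638611 251.33919983]]
```

View pics/w2.png

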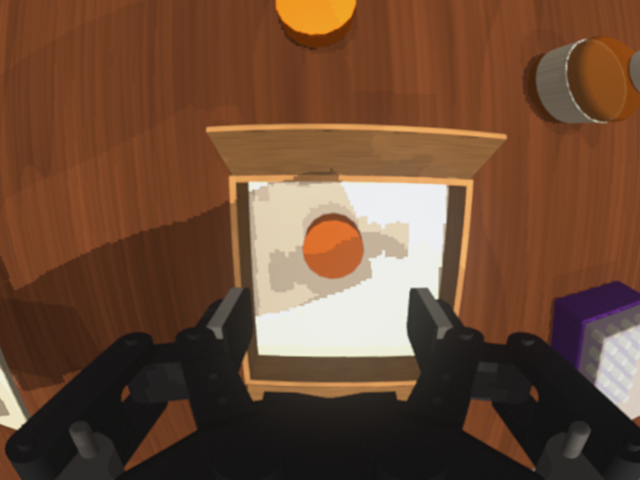

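View pics/s6.png

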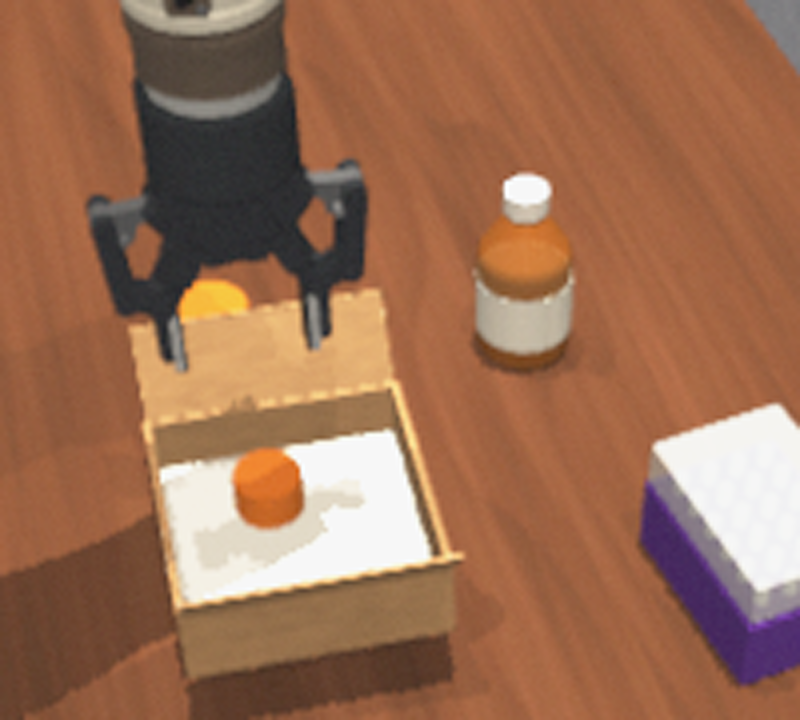

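View pics/t6.png

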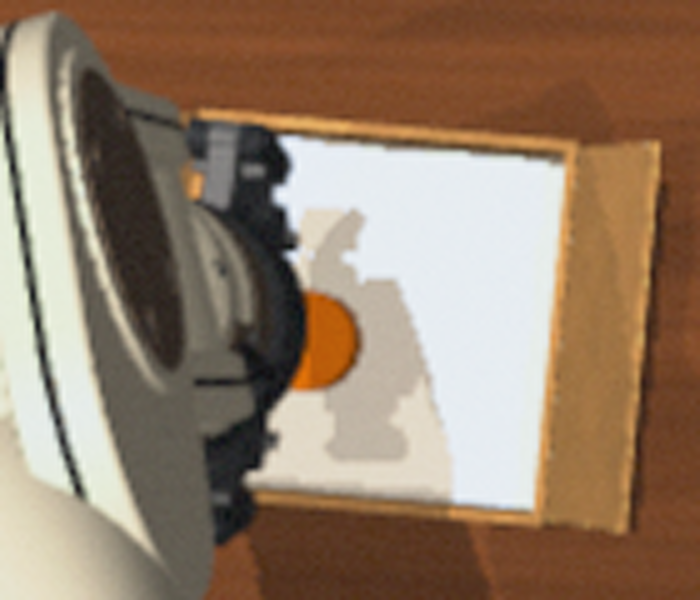

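Wrist view: both flaps lean outward, and the cap's top is at about (333,248), roughly 2 mm beyond the top-view estimate. The side view (257,217) agrees, so I'll use (0.5148, 0.1625).

```bash
python3 -c "
from h import *
st();go([.5148,.1625,.043])"
```

```text
t 7.55 pos [0.5124 0.1616 0.1508] carton xy [-0.0127  0.0265] F [ 0.4 -0.2 -0.3] T [-0.04 -0.02  0.07] w 0.0637 yaw_y -2.99 tilt [-0.09 -0.06]
need mm [  1.1   2.5 107.8] units [0.05 0.1  4.31]
```

```bash
python3 -m handwheel '[{"dx":0.05,"dy":0.1,"dz":0.8,"ax":0,"ay":0,"az":0},{"dx":0,"dy":0,"dz":1,"ax":0,"ay":0,"az":0},{"dx":0,"dy":0,"dz":1,"ax":0,"ay":0,"az":0},{"dx":0,"dy":0,"dz":0.6,"ax":0,"ay":0,"az":0},{"dx":0,"dy":0,"dz":0,"ax":0,"ay":0,"az":0}]' 
python3 -c "
from h import *
st();go([.5148,.1625,.043])
p=bot.camera('wrist');cv2.imwrite('pics/w3.png',p['img'][:,:,::-1]);st()
q=bot.camera('side');crop(q,210,140,130,120,5,'s7.png');st()"
```

```text
clock: 8.05
eef_pos: [0.5132, 0.162, 0.0638]
tool_rot: [0.726, 0.688, -0.003, -0.001]
ft_force: [-0.4, -0.3, 0.7]
grip_width: 0.0639
t 8.05 pos [0.5132 0.162  0.0638] carton xy [-0.012   0.0269] F [-0.4 -0.3  0.7] T [-0.06  0.01 -0.01] w 0.0639 yaw_y -3.02 tilt [-0.34 -0.13]
need mm [ 0.7  1.7 20.8] units [0.03 0.07 0.83]
t 8.1 pos [0.5143 0.1625 0.0653] carton xy [-0.0108  0.0275] F [-0.3  0.5  0.5] T [ 0.04 -0.06 -0.01] w 0.064 yaw_y -3.01 tilt [-0.19 -0.07]
t 8.15 pos [0.5153 0.163  0.0665] carton xy [-0.0099  0.028 ] F [0.5 0.3 0.6] T [-0.03  0.01  0.08] w 0.0636 yaw_y -2.99 tilt [-0.05 -0.03]
```

View pics/w3.png

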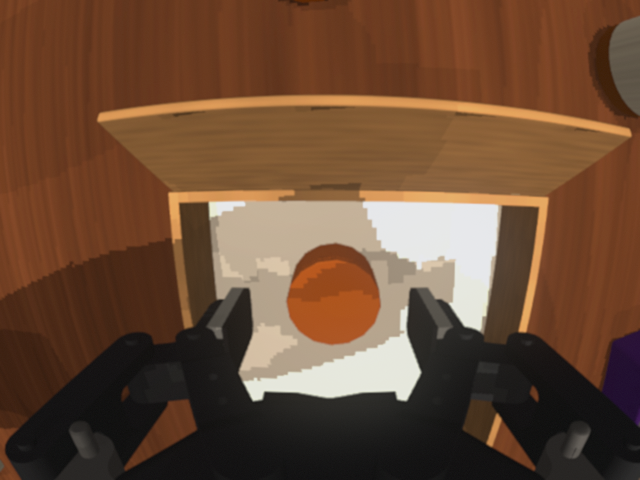

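View pics/s7.png

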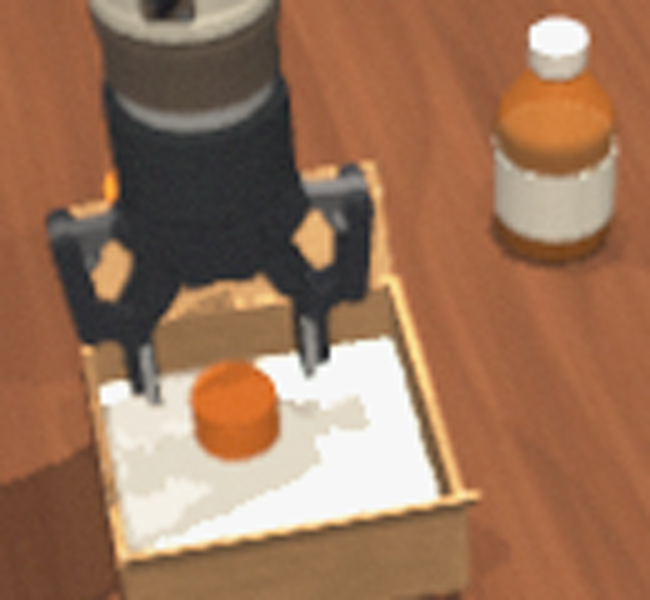

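```bash
python3 -c "
from h import *
p=bot.camera('wrist'); o=bot.get_obs(); st()
M=R.from_quat(o['tool_rot']).as_matrix();e=o['eef_pos']
for c in ((.5148,.1625),(.5138,.1605),tuple((e+M[:,2]*.02)[:2])):
  P=projw(p,[[c[0],c[1],.046]]+[[c[0]+.02*np.cos(a),c[1]+.02*np.sin(a),.046] for a in np.linspace(0,6.28,60)])
  print(c,P[0],P[1:].min(0),P[1:].max(0))
cv2.imwrite('pics/w4.png',cv2.resize(p['img'][210:370,240:440,::-1],None,fx=4,fy=4))
"
```

```text
t 8.2 pos [0.516  0.1634 0.0672] carton xy [-0.0092  0.0284] F [ 0.9  0.6 -0. ] T [ 0.03 -0.02 -0.03] w 0.0638 yaw_y -2.98 tilt [0.05 0.01]
(0.5148, 0.1625) [327.98160417 302.49304489] [281.38086795 257.94815579] [374.67382363 342.66841372]
(0.5138, 0.1605) [325.9075632 306.8190008] [279.55922976 262.70122948] [372.40720737 346.52794865]
(np.float64(0.5160107677042988), np.float64(0.16338109058395464)) [330.7078402  300.48483913] [283.96498204 255.74590348] [377.46271243 340.87337161]
```

View pics/w4.png

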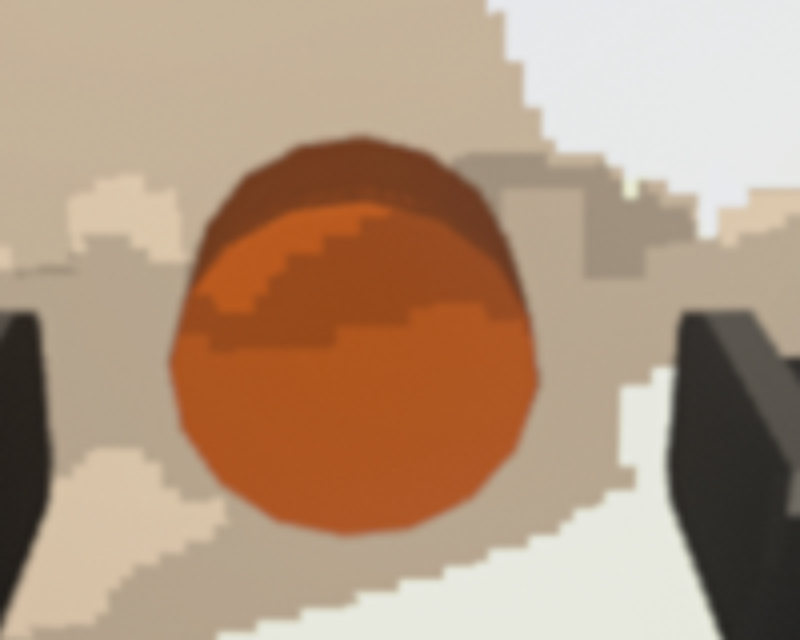

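```bash
python3 -m handwheel '[{"dx":-0.04,"dy":-0.04,"dz":0.6,"ax":0,"ay":0,"az":0},{"dx":0,"dy":0,"dz":0.3,"ax":0,"ay":0,"az":0},{"dx":0,"dy":0,"dz":0,"ax":0,"ay":0,"az":0},{"dx":0,"dy":0,"dz":0,"ax":0,"ay":0,"az":0},{"dx":0,"dy":0,"dz":0,"ax":0,"ay":0,"az":0}]' 
python3 -c "
from h import *
st();go([.515,.162,.043])"
```

```text
clock: 8.7
eef_pos: [0.5149, 0.1631, 0.0448]
tool_rot: [0.725, 0.689, 0.001, 0.0]
ft_force: [-0.6, 0.3, -0.9]
grip_width: 0.0645
t 8.7 pos [0.5149 0.1631 0.0448] carton xy [-0.0103  0.0281] F [-0.6  0.3 -0.9] T [0.03 0.07 0.06] w 0.0645 yaw_y -2.92 tilt [0.08 0.02]
need mm [-1.1  0.1  1.8] units [-0.05  0.01  0.07]
```

Well placed. A small trim, then close.

```bash
python3 -m handwheel '[{"dx":-0.04,"dy":0,"dz":0.07,"ax":0,"ay":0,"az":0},{"dx":0,"dy":0,"dz":0,"ax":0,"ay":0,"az":0},{"dx":0,"dy":0,"dz":0,"ax":0,"ay":0,"az":0}]'
python3 -m handwheel '[{"dx":0,"dy":0,"dz":0,"ax":0,"ay":0,"az":0},{"dx":0,"dy":0,"dz":0,"ax":0,"ay":0,"az":0},{"dx":0,"dy":0,"dz":0,"ax":0,"ay":0,"az":0},{"dx":0,"dy":0,"dz":0,"ax":0,"ay":0,"az":0},{"dx":0,"dy":0,"dz":0,"ax":0,"ay":0,"az":0}]' -1
python3 -c "
from h import *
st()
p=bot.camera('wrist');cv2.imwrite('pics/w5.png',p['img'][:,:,::-1])
q=bot.camera('side');crop(q,210,140,130,120,5,'s8.png');st()"
```

```text
clock: 9.0
eef_pos: [0.5143, 0.1619, 0.0424]
tool_rot: [0.725, 0.689, 0.0, 0.0]
ft_force: [0.5, -0.1, -0.2]
grip_width: 0.0635
clock: 9.5
eef_pos: [0.5146, 0.1621, 0.0428]
tool_rot: [0.725, 0.689, 0.0, 0.0]
ft_force: [-0.3, 0.1, 4.9]
grip_width: 0.0378
t 9.5 pos [0.5146 0.1621 0.0428] carton xy [-0.0105  0.027 ] F [-0.3  0.1  4.9] T [0.   0.09 0.02] w 0.0378 yaw_y -2.92 tilt [0.05 0.02]
t 9.6 pos [0.5146 0.1621 0.0428] carton xy [-0.0105  0.027 ] F [ 0.1 -0.   5.4] T [-0.02  0.21  0.  ] w 0.0383 yaw_y -2.92 tilt [0.05 0.02]
```

View pics/w5.png

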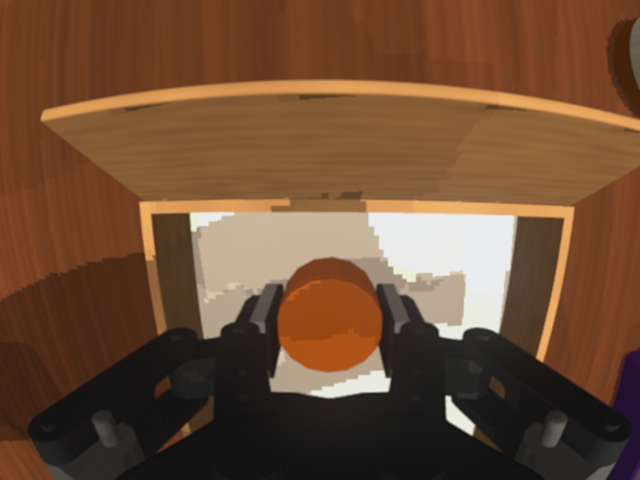

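View pics/s8.png

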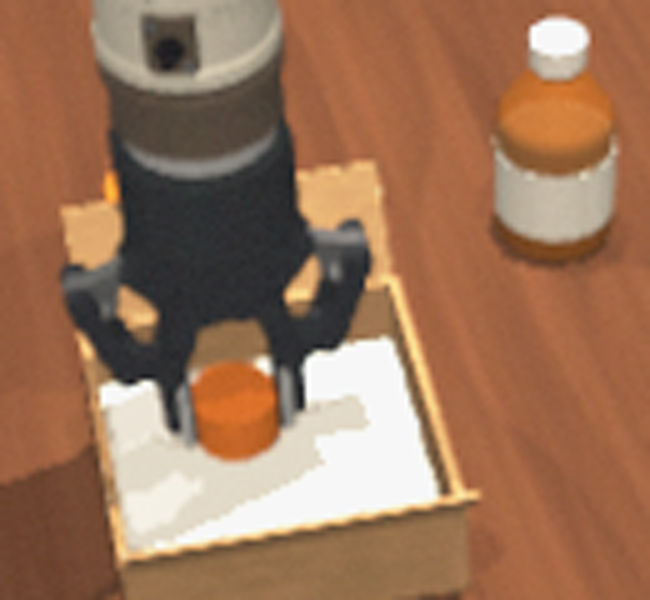

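Cap held (width 38 mm) and centred between the pads at (331,320). Lifting.

```bash
python3 -m handwheel '[{"dx":0,"dy":0,"dz":-0.3,"ax":0,"ay":0,"az":0},{"dx":0,"dy":0,"dz":-0.7,"ax":0,"ay":0,"az":0},{"dx":0,"dy":0,"dz":-1,"ax":0,"ay":0,"az":0},{"dx":0,"dy":0,"dz":-1,"ax":0,"ay":0,"az":0},{"dx":0,"dy":0,"dz":-1,"ax":0,"ay":0,"az":0},{"dx":0,"dy":0,"dz":-1,"ax":0,"ay":0,"az":0},{"dx":0,"dy":0,"dz":-1,"ax":0,"ay":0,"az":0},{"dx":0,"dy":0,"dz":-1,"ax":0,"ay":0,"az":0},{"dx":0,"dy":0,"dz":-0.7,"ax":0,"ay":0,"az":0},{"dx":0,"dy":0,"dz":-0.3,"ax":0,"ay":0,"az":0}]'
python3 -c "
from h import *
st();go([.532,-.157,.24])
p=bot.camera('side');crop(p,190,60,200,200,3,'s9.png')"
```

```text
clock: 10.6
eef_pos: [0.5148, 0.1621, 0.2442]
tool_rot: [0.725, 0.689, 0.001, 0.001]
ft_force: [0.6, -0.4, -0.7]
grip_width: 0.0382
t 10.6 pos [0.5148 0.1621 0.2442] carton xy [-0.0103  0.0271] F [ 0.6 -0.4 -0.7] T [ 0.02 -0.06  0.04] w 0.0382 yaw_y -2.92 tilt [0.15 0.04]
need mm [-317.8   33.4    4. ] units [-12.71   1.34   0.16]
```

View pics/s9.png

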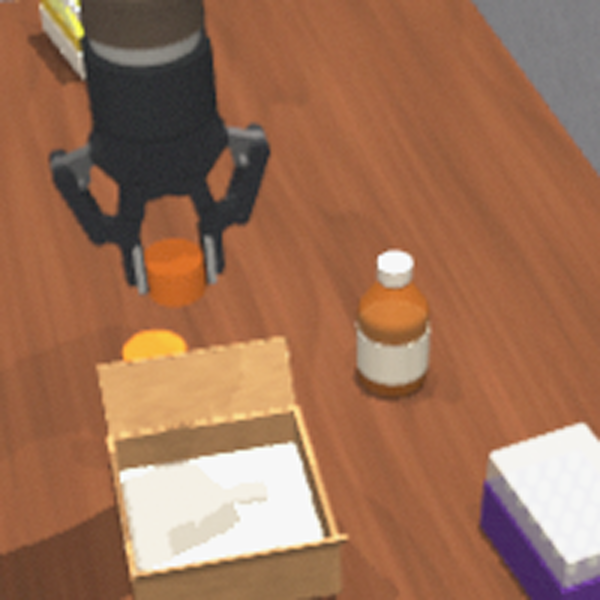

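```bash
python3 -m handwheel '[{"dx":-0.7,"dy":0.1,"dz":0,"ax":0,"ay":0,"az":0},{"dx":-1,"dy":0.1,"dz":0,"ax":0,"ay":0,"az":0},{"dx":-1,"dy":0.1,"dz":0,"ax":0,"ay":0,"az":0},{"dx":-1,"dy":0.1,"dz":0,"ax":0,"ay":0,"az":0},{"dx":-1,"dy":0.1,"dz":0,"ax":0,"ay":0,"az":0},{"dx":-1,"dy":0.1,"dz":0,"ax":0,"ay":0,"az":0},{"dx":-1,"dy":0.1,"dz":0,"ax":0,"ay":0,"az":0},{"dx":-1,"dy":0.1,"dz":0,"ax":0,"ay":0,"az":0},{"dx":-1,"dy":0.1,"dz":0,"ax":0,"ay":0,"az":0},{"dx":-1,"dy":0.1,"dz":0,"ax":0,"ay":0,"az":0},{"dx":-1,"dy":0.1,"dz":0,"ax":0,"ay":0,"az":0},{"dx":-1,"dy":0.1,"dz":0,"ax":0,"ay":0,"az":0}]'
python3 -m handwheel '[{"dx":-1,"dy":0.1,"dz":0,"ax":0,"ay":0,"az":0},{"dx":-1,"dy":0,"dz":0,"ax":0,"ay":0,"az":0},{"dx":-1,"dy":0,"dz":0,"ax":0,"ay":0,"az":0},{"dx":-0.6,"dy":0,"dz":0,"ax":0,"ay":0,"az":0},{"dx":-0.2,"dy":0,"dz":0,"ax":0,"ay":0,"az":0},{"dx":0,"dy":0,"dz":0,"ax":0,"ay":0,"az":0},{"dx":0,"dy":0,"dz":0,"ax":0,"ay":0,"az":0},{"dx":0,"dy":0,"dz":0,"ax":0,"ay":0,"az":0},{"dx":0,"dy":0,"dz":0,"ax":0,"ay":0,"az":0}]'
python3 -c "
from h import *
import pickle
st();go([.532,-.157,.2])
p=bot.camera('wrist');o=bot.get_obs();pickle.dump((p,o),open('wn.pkl','wb'));st()
cv2.imwrite('pics/w6.png',p['img'][:,:,::-1])
print(projw(p,[[.532,-.157,.14]]))"
```

```text
clock: 11.85
eef_pos: [0.5285, -0.1326, 0.2407]
tool_rot: [0.725, 0.689, -0.001, -0.001]
ft_force: [0.2, 0.7, -0.8]
grip_width: 0.0384
clock: 12.75
eef_pos: [0.5272, -0.2258, 0.2425]
tool_rot: [0.724, 0.689, 0.0, 0.0]
ft_force: [0.5, -0.5, 0.1]
grip_width: 0.0381
t 12.75 pos [ 0.5272 -0.2258  0.2425] carton xy [ 0.0224 -0.3597] F [ 0.5 -0.5  0.1] T [ 0.03  0.01 -0.05] w 0.0381 yaw_y -2.85 tilt [0.02 0.  ]
need mm [69.   1.4 42.5] units [2.76 0.06 1.7 ]
t 12.8 pos [ 0.5272 -0.2259  0.2425] carton xy [ 0.0224 -0.3598] F [0.2 0.1 0.5] T [0.01 0.01 0.03] w 0.0377 yaw_y -2.85 tilt [0.02 0.  ]
[[331.42680715 138.01824001]]
```

View pics/w6.png

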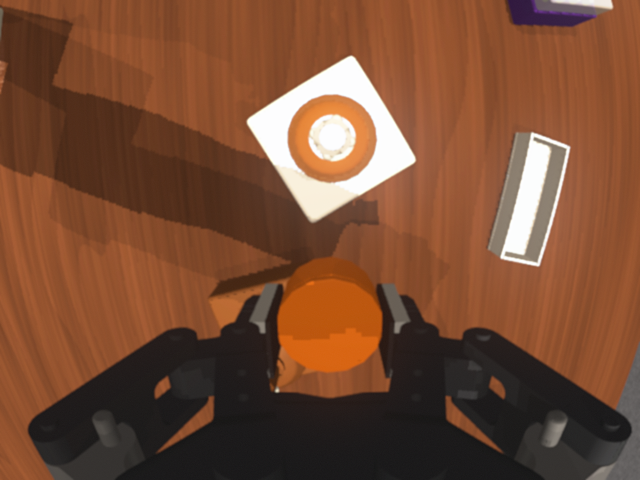

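```bash
python3 -c "
from h import *
import pickle
p,o=pickle.load(open('wn.pkl','rb'))
a=cv2.resize(p['img'][95:185,280:385,::-1],None,fx=6,fy=6,interpolation=cv2.INTER_CUBIC)
cv2.imwrite('pics/w6c.png',a)
a=cv2.resize(p['img'][245:385,260:400,::-1],None,fx=4,fy=4,interpolation=cv2.INTER_CUBIC)
cv2.imwrite('pics/w6d.png',a)
M=R.from_quat(o['tool_rot']).as_matrix();e=o['eef_pos']
for dx in (-.002,0,.002):
  c=e+M@[dx,0,-.0032]
  P=projw(p,[c+.02*(M[:,0]*np.cos(t)+M[:,1]*np.sin(t)) for t in np.linspace(0,6.28,100)])
  print('captop offs',dx,P.min(0),P.max(0))
"
```

```text
captop offs -0.002 [275.39935784 282.77509911] [382.97430808 376.19767631]
captop offs 0 [275.0803207  277.43678768] [383.28227774 372.1400198 ]
captop offs 0.002 [274.763518   272.04013123] [383.587913   368.01882736]
```

View pics/w6c.png

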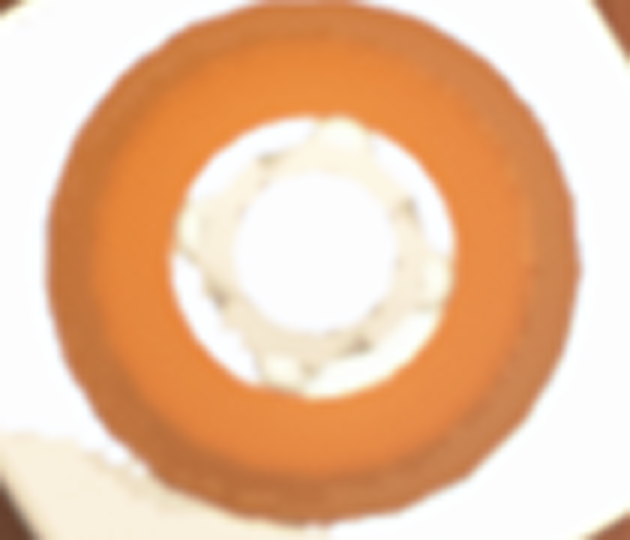

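View pics/w6d.png

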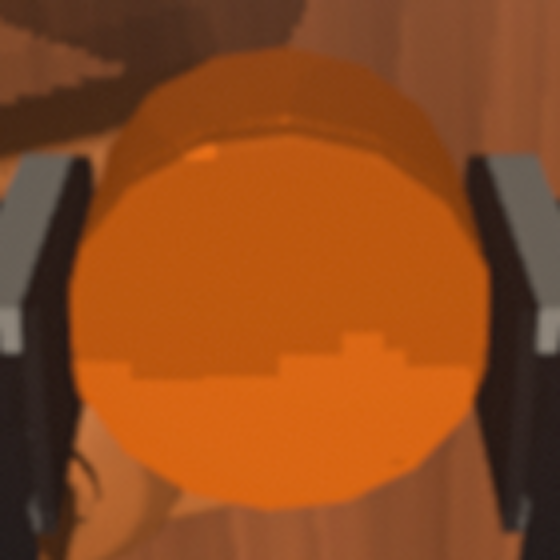

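Neck top sits at (332.5,136.8) in the wrist view, about 1 mm from prediction. The cap's top face (277–382, 278–372) matches a cap centred on the TCP. Moving over the neck.

```bash
python3 -c "
from h import *
go([.5325,-.1564,.185])"
python3 -m handwheel '[{"dx":0.7,"dy":0.07,"dz":0.5,"ax":0,"ay":0,"az":0},{"dx":1,"dy":0,"dz":0.7,"ax":0,"ay":0,"az":0},{"dx":0.8,"dy":0,"dz":0.7,"ax":0,"ay":0,"az":0},{"dx":0.3,"dy":0,"dz":0.4,"ax":0,"ay":0,"az":0},{"dx":0,"dy":0,"dz":0,"ax":0,"ay":0,"az":0},{"dx":0,"dy":0,"dz":0,"ax":0,"ay":0,"az":0},{"dx":0,"dy":0,"dz":0,"ax":0,"ay":0,"az":0},{"dx":0,"dy":0,"dz":0,"ax":0,"ay":0,"az":0}]'
python3 -c "
from h import *
st();go([.5325,-.1564,.16])
p=bot.camera('side');crop(p,240,230,130,130,4,'s10.png')
t=bot.camera('top');crop(t,340,230,130,120,4,'t10.png');st()"
```

```text
need mm [69.7  1.9 57.5] units [2.79 0.07 2.3 ]
clock: 13.6
eef_pos: [0.5328, -0.1579, 0.1858]
tool_rot: [0.725, 0.688, 0.0, 0.001]
ft_force: [-0.6, -1.4, -0.5]
grip_width: 0.0384
t 13.6 pos [ 0.5328 -0.1579  0.1858] carton xy [ 0.0245 -0.2915] F [-0.6 -1.4 -0.5] T [-0.05 -0.01  0.02] w 0.0384 yaw_y -2.99 tilt [ 0.1  -0.04]
need mm [ 1.5 -0.5 25.8] units [ 0.06 -0.02  1.03]
t 13.7 pos [ 0.5326 -0.1577  0.1855] carton xy [ 0.0243 -0.2913] F [-0.6 -0.3  0.3] T [-0.01 -0.03  0.  ] w 0.0384 yaw_y -2.98 tilt [ 0.07 -0.03]
```

View pics/s10.png

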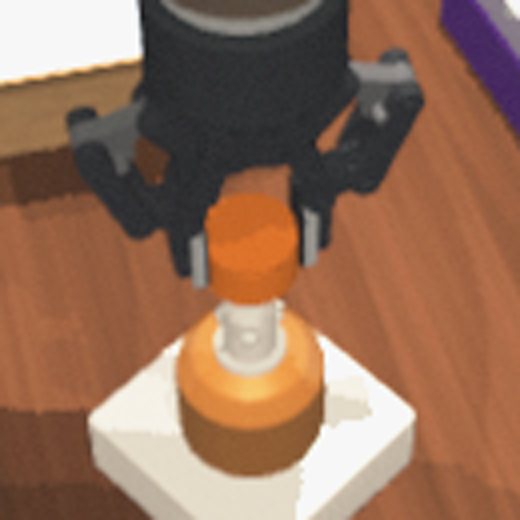

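```bash
python3 -m handwheel '[{"dx":0.05,"dy":0,"dz":0.2,"ax":0,"ay":0,"az":0},{"dx":0,"dy":0,"dz":0.2,"ax":0,"ay":0,"az":0},{"dx":0,"dy":0,"dz":0.2,"ax":0,"ay":0,"az":0},{"dx":0,"dy":0,"dz":0.2,"ax":0,"ay":0,"az":0},{"dx":0,"dy":0,"dz":0.1,"ax":0,"ay":0,"az":0},{"dx":0,"dy":0,"dz":0.1,"ax":0,"ay":0,"az":0},{"dx":0,"dy":0,"dz":0.1,"ax":0,"ay":0,"az":0},{"dx":0,"dy":0,"dz":0,"ax":0,"ay":0,"az":0},{"dx":0,"dy":0,"dz":0,"ax":0,"ay":0,"az":0}]'
python3 -c "
from h import *
st();go([.5325,-.1564,.154])
p=bot.camera('side');crop(p,240,230,130,130,4,'s11.png');st()"
```

```text
clock: 14.6
eef_pos: [0.5324, -0.1557, 0.1574]
tool_rot: [0.725, 0.689, 0.0, 0.0]
ft_force: [-0.4, 0.2, -0.6]
grip_width: 0.0383
t 14.6 pos [ 0.5324 -0.1557  0.1574] carton xy [ 0.024  -0.2893] F [-0.4  0.2 -0.6] T [-0.05  0.03 -0.02] w 0.0383 yaw_y -2.92 tilt [ 0.01 -0.  ]
need mm [-0.7  0.1  3.4] units [-0.03  0.    0.14]
t 14.65 pos [ 0.5325 -0.1557  0.1575] carton xy [ 0.024  -0.2893] F [-0.8  0.6 -0.2] T [-0.03 -0.02 -0.03] w 0.0383 yaw_y -2.92 tilt [ 0.02 -0.01]
```

View pics/s11.png

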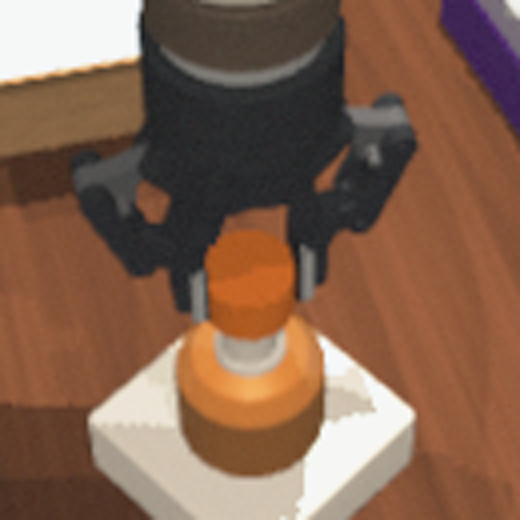

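The cap is over the neck's taper with no side force, so the axes agree. Pressing in small steps.

```bash
python3 -m handwheel '[{"dx":-0.02,"dy":0,"dz":0.06,"ax":0,"ay":0,"az":0},{"dx":0,"dy":0,"dz":0.06,"ax":0,"ay":0,"az":0},{"dx":0,"dy":0,"dz":0.06,"ax":0,"ay":0,"az":0},{"dx":0,"dy":0,"dz":0,"ax":0,"ay":0,"az":0}]'
python3 -m handwheel '[{"dx":0,"dy":0,"dz":0.06,"ax":0,"ay":0,"az":0},{"dx":0,"dy":0,"dz":0.06,"ax":0,"ay":0,"az":0},{"dx":0,"dy":0,"dz":0,"ax":0,"ay":0,"az":0}]'
python3 -c "
from h import *
st()"
```

```text
clock: 15.05
eef_pos: [0.5322, -0.1561, 0.1525]
tool_rot: [0.725, 0.689, -0.0, -0.0]
ft_force: [-0.1, 0.0, 0.6]
grip_width: 0.038
clock: 15.35
eef_pos: [0.5327, -0.1563, 0.1512]
tool_rot: [0.725, 0.689, 0.0, 0.001]
ft_force: [-1.8, -0.1, 7.0]
grip_width: 0.0385
t 15.35 pos [ 0.5327 -0.1563  0.1512] carton xy [ 0.0243 -0.29  ] F [-1.8 -0.1  7. ] T [0.07 0.42 0.  ] w 0.0385 yaw_y -2.93 tilt [ 0.09 -0.04]
```

```bash
for i in 1; do python3 -m handwheel '[{"dx":0,"dy":0,"dz":0.08,"ax":0,"ay":0,"az":0},{"dx":0,"dy":0,"dz":0,"ax":0,"ay":0,"az":0}]'; done
python3 -m handwheel '[{"dx":0,"dy":0,"dz":0.08,"ax":0,"ay":0,"az":0},{"dx":0,"dy":0,"dz":0,"ax":0,"ay":0,"az":0}]'
python3 -m handwheel '[{"dx":0,"dy":0,"dz":0.08,"ax":0,"ay":0,"az":0},{"dx":0,"dy":0,"dz":0,"ax":0,"ay":0,"az":0}]'
```

```text
clock: 15.55
eef_pos: [0.5329, -0.1564, 0.1494]
tool_rot: [0.725, 0.689, 0.001, 0.001]
ft_force: [-1.1, -0.0, 5.2]
grip_width: 0.0381
clock: 15.75
eef_pos: [0.5324, -0.1562, 0.1452]
tool_rot: [0.725, 0.689, -0.0, 0.0]
ft_force: [2.7, -0.7, -6.5]
grip_width: 0.038
clock: 15.95
eef_pos: [0.5319, -0.156, 0.1431]
tool_rot: [0.725, 0.689, -0.0, -0.001]
ft_force: [-0.2, -0.0, -1.5]
grip_width: 0.0384
```

It clicked: the force dropped from 7 N to below zero. Continuing to the stop.

```bash
python3 -m handwheel '[{"dx":0,"dy":0,"dz":0.08,"ax":0,"ay":0,"az":0},{"dx":0,"dy":0,"dz":0,"ax":0,"ay":0,"az":0}]'
python3 -m handwheel '[{"dx":0,"dy":0,"dz":0.08,"ax":0,"ay":0,"az":0},{"dx":0,"dy":0,"dz":0,"ax":0,"ay":0,"az":0}]'
python3 -m handwheel '[{"dx":0,"dy":0,"dz":0.08,"ax":0,"ay":0,"az":0},{"dx":0,"dy":0,"dz":0,"ax":0,"ay":0,"az":0}]'
```

```text
clock: 16.15
eef_pos: [0.5321, -0.156, 0.1415]
tool_rot: [0.725, 0.689, -0.0, -0.0]
ft_force: [-0.6, 0.7, 0.1]
grip_width: 0.0381
clock: 16.35
eef_pos: [0.5325, -0.1562, 0.1408]
tool_rot: [0.725, 0.689, 0.0, 0.0]
ft_force: [-2.9, 0.4, 4.0]
grip_width: 0.0378
clock: 16.55
eef_pos: [0.5325, -0.1562, 0.1407]
tool_rot: [0.725, 0.689, 0.001, 0.001]
ft_force: [-5.5, 1.7, 14.1]
grip_width: 0.0384
```

```bash
python3 -m handwheel '[{"dx":0,"dy":0,"dz":0.08,"ax":0,"ay":0,"az":0},{"dx":0,"dy":0,"dz":0,"ax":0,"ay":0,"az":0},{"dx":0,"dy":0,"dz":0,"ax":0,"ay":0,"az":0}]'
python3 -m handwheel '[{"dx":0,"dy":0,"dz":0.06,"ax":0,"ay":0,"az":0},{"dx":0,"dy":0,"dz":0,"ax":0,"ay":0,"az":0},{"dx":0,"dy":0,"dz":0,"ax":0,"ay":0,"az":0},{"dx":0,"dy":0,"dz":0,"ax":0,"ay":0,"az":0}]'
python3 -c "
from h import *
st()
p=bot.camera('side');crop(p,240,230,130,130,4,'s12.png');cv2.imwrite('pics/s12f.png',p['img'][:,:,::-1]);st()
p=bot.camera('wrist');cv2.imwrite('pics/w12.png',p['img'][:,:,::-1]);st()"
```

```text
clock: 16.85
eef_pos: [0.5325, -0.1562, 0.1406]
tool_rot: [0.725, 0.689, 0.001, 0.002]
ft_force: [-9.1, 3.1, 23.5]
grip_width: 0.0381
clock: 17.25
eef_pos: [0.5326, -0.1562, 0.1405]
tool_rot: [0.725, 0.689, 0.001, 0.002]
ft_force: [-11.9, 4.4, 31.2]
grip_width: 0.0374
t 17.25 pos [ 0.5326 -0.1562  0.1405] carton xy [ 0.0242 -0.2898] F [-11.9   4.4  31.2] T [0.72 2.44 0.01] w 0.0374 yaw_y -2.92 tilt [ 0.28 -0.08]
t 17.3 pos [ 0.5326 -0.1562  0.1405] carton xy [ 0.0242 -0.2898] F [-11.9   4.6  31. ] T [0.68 2.46 0.02] w 0.0381 yaw_y -2.92 tilt [ 0.28 -0.08]
t 17.35 pos [ 0.5326 -0.1562  0.1405] carton xy [ 0.0242 -0.2898] F [-12.2   3.7  30.9] T [ 0.68  2.45 -0.  ] w 0.0383 yaw_y -2.92 tilt [ 0.27 -0.08]
```

View pics/s12.png

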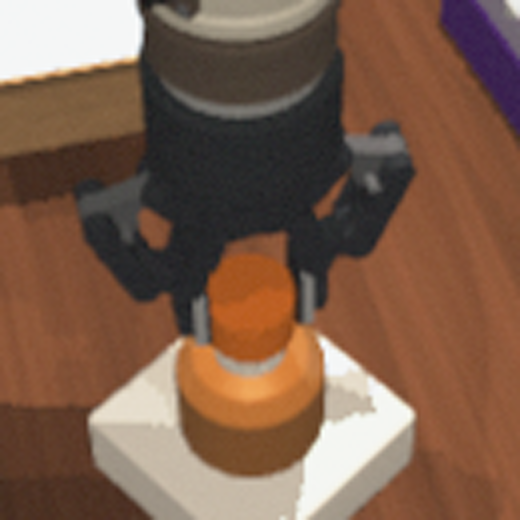

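View pics/s12f.png

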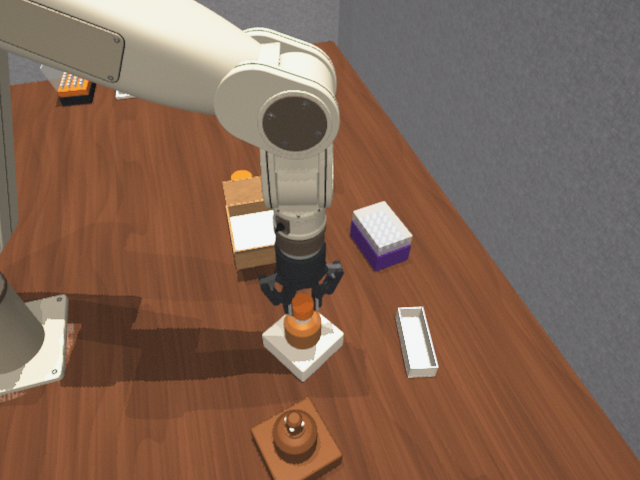

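View pics/w12.png

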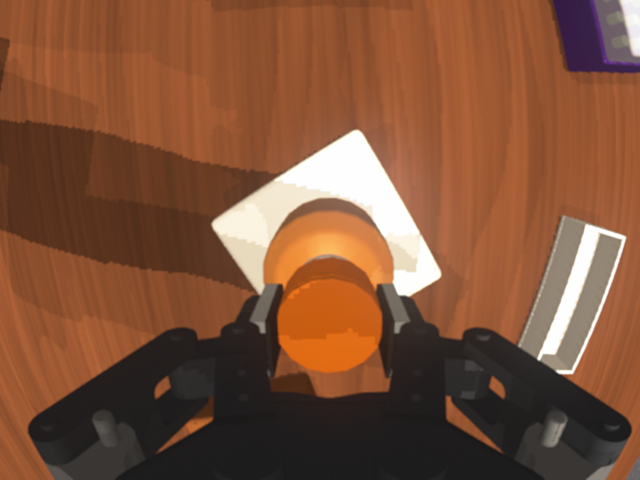

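```bash
python3 -c "
from h import *
st(); print(bot.job_done())"
```

```text
t 17.35 pos [ 0.5326 -0.1562  0.1405] carton xy [ 0.0242 -0.2898] F [-12.2   3.7  30.9] T [ 0.68  2.45 -0.  ] w 0.0383 yaw_y -2.92 tilt [ 0.27 -0.08]
the job is handed in; nothing more can be done
None
```

I pushed both carton flaps outward past upright and took out the small orange cap. I pressed it onto the bottle in the white holder until it clicked, then pressed on until it stopped. The job was handed in at 17.35 s with the gripper still holding the cap and pressing down.

**Cap:**
- **Click:** the beads resisted with about 7 N at the readings I took, then the force dropped below zero.
- **Fully home:** the cap stopped with the TCP at z = 0.1405 m, against about 0.141 m expected. It had not shifted in the grip.
- **Final push:** steady at about 31 N down. There is also about 12 N of side force, and I did not correct it.

**Surroundings:** the last side picture showed the tip box and reservoir in their original places. The arm hid the closed bottle in that picture; it was in place in earlier ones, and the arm never went near it.

**Not rechecked at the end:** the arm also hid the right flap at the end. I last saw it leaning outward just before I grasped the cap, and did not touch it after that.

**Failed or disagreed:** the first move command was refused because its rows were incomplete, so nothing moved. The top and side cameras disagreed by about 2 mm on the cap's position, so I used the wrist camera to settle it.

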